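# Tidy the coffee stand and take off the outer lid alone

### The arm

A 6-joint arm with a two-finger parallel gripper is mounted at the origin on the work surface. World frame = base frame: x ahead of the robot, y to its left, z up, the work surface at z = 0. Lengths are in mm, angles in rad, forces in N, time in s.
With the tool pointing down it reaches from about 275 to 825 mm from the base axis. Payload 5.2 kg.
Tool frame: the origin (TCP) lies at the very end of the fingers, on their centre line; the grasp point (between the pads) lies 19 mm behind it; z points along the fingers, y is the line along which they close (so a half turn about z gives the same grasp; the last joint's range is limited). The gripper opens to 93 mm and grips with 3 to 60 N. Pads are 15 mm wide; open, the fingers measure 128 mm over their backs; the gripper's body (75 mm by 188 mm) begins 65 mm behind the grasp point.
Start: joints at [0.997, 0.259, 1.535, -0, 1.348, -0.203], TCP at [199.277, 512.634, 218.653] pointing down, gripper open.
Joint ranges: [-3.14, 3.14], [-0.91, 2.08], [0.19, 2.58], [-1.22, 4.36], [0.22, 2.71], [-3.12, 3.12]. Speed limits (rad/s): [2.57, 2.57, 3.14, 3.14, 3.14, 3.14].

### API

Orientations are given as [roll, pitch, yaw] about the fixed x, y, z axes, in that order (R = Rz(yaw) Ry(pitch) Rx(roll)).
In Python, from bench import robot gives the robot as it stands. The module is installed in compiled form; this text tells all that it offers. Calls block until the motion is done:
- robot.move_ptp(position, orientation): joint-space move of the TCP to a pose.
- robot.move_linear(position, ori=None, speed=150, f_stop=None): straight line of the TCP; ori=None keeps the orientation; speed is the mean speed in mm/s. With f_stop (N) it stops when the force on the tool has changed by that much, and returns True; else False.
- robot.move_j(angles): joint-space move.
- robot.move_gripper(opening): opening from 0.0 (shut) to 1.0 (fully open); the grip force is fixed at half the most; returns when the fingers have stopped.
- robot.sleep(seconds).
- robot.inverse_kinematics(position, orientation): joint angles nearest the present ones, or None.
- robot.get_image(name): name is "scene" or "top"; returns a dict with "img" (400x640x3 uint8, blue, green, red), "fovy" (degrees; the focal length in pixels is half the picture's height over the tangent of half this angle, whatever the lens; pixels are square), "cx", "cy" (the principal point, pixels), "eye" and "orientation" of the camera in the world. Camera axes: x right, y down, z forward; pixel columns grow to the right and rows downward; lengths in mm; the calibration is good to about 2 mm. A picture is of the moment at which its call begins. There is no depth.
A pose or a line that the arm cannot do raises robot.MotionError and nothing moves.
- robot.hand_in(): hands the job in; it is judged then, once.
Readings, each from a call of its own:
- robot.current_t(): time.
- robot.current_qpos(): joint angles.
- robot.current_joint_vel(): joint speeds.
- robot.current_joint_efforts(): joint torques, N m.
- robot.current_tcp_pos(): TCP position.
- robot.current_eef_rot(): TCP orientation.
- robot.current_contact_force(): force on the tool from outside, world axes, zero at the start.
- robot.current_ft_torque(): the same for the moment, N m.
- robot.current_gripper_width(): opening from 0.0 (shut) to 1.0 (fully open).
- robot.current_finger_force(): force on a finger pad.
Only numpy, scipy, OpenCV 4.12 (cv2) and the standard library are available. Lean on these libraries where they do the work, as an engineer would, in place of code of your own. Each camera call takes 0.05 s, during which the arm holds its last target. There are 200 camera calls.

### The job

Put the steel shot cup upright in the coffee stand's open drawer and push the drawer fully shut. Then take the two-part lid from the slate coaster by its dark wooden knob, both lids together, lower it gently onto the white canister until the inner lid is seated in the mouth, let go of the knob, and lift the copper outer lid alone by its collar for washing, leaving the inner lid seated and undisturbed. Finish while still holding the outer lid level, about 9 cm straight above the canister, and leave everything else where it is; drop nothing.

Things in the scene. Friction and masses are not known exactly. Their poses are not given: they have to be found in the camera images.
- coffee_stand: Low wooden chest fixed to the counter, 160 (x) x 220 (y) x 85 mm high, with one drawer in its front (-x side) and a white ceramic canister fixed on its top: outer diameter 86 mm, inner diameter 78 mm, 75 mm tall, its axis 20 mm behind (+x) the chest's centre. Origin: centre of the chest's underside; x points to its back, z up. Its yaw varies.
- canister_mouth (a point): Centre of the canister's mouth, level with its rim, 160 mm above the counter.
- drawer (a joint): Opening of the drawer in m: 0 is fully shut, 0.12 the most; it slides along the stand's -x as it opens. Starts 0.095 to 0.11 open; about 1.5 N of sliding friction, it stays where it is left and has no spring or catch, only a hard stop at 0.
- drawer_floor (a point): Point on the drawer's inner floor (16 mm above the counter), on its midline, 45 mm behind the inner face of the drawer front; it moves with the drawer, axes as the stand's. The tray is 178 mm wide (y) and 134 mm deep (x) inside, its side walls 34 mm high above the floor; 59 mm of height is free above the floor under the chest's top.
- drawer_front (a point): Centre of the outer face of the drawer front (216 mm wide, 66 mm high: 8 to 74 mm above the counter, 12 mm thick), flat and without a handle; it moves with the drawer, axes as the stand's.
- shot_cup: Stainless steel shot cup, open and round, standing upright on the counter: 44 mm across the rim and slightly narrower at the foot, 46 mm tall, wall 3 mm, about 70 g. Origin: centre of its underside, z up.
- slate_coaster: Round dark slate coaster, 110 mm diameter, 8 mm thick, fixed; carries the two-part lid at the start, on the left or the right of the stand with the shot cup on the other side. Origin: centre of its underside.
- inner_lid: Bamboo inner lid, about 90 g. From its origin (centre of its underside) up: plug 71 mm diameter and 10 mm high with a chamfered foot, flange 94 mm diameter from 10 to 14 mm, stem 16 mm diameter up to 38 mm, dark wooden knob 22 mm diameter from 38 to 67 mm. Seated, the flange rests on the canister's rim and the origin is 10 mm below canister_mouth. Lifting it by the knob carries the outer lid along.
- outer_lid: Copper outer lid, about 120 g, lying loosely on the inner lid's flange. From its origin (centre of its lower edge) up: skirt 108 mm outer and 100 mm inner diameter to 10 mm, flat ring-shaped top from 10 to 13 mm, upright collar 50 mm outer and 42 mm inner diameter from 13 to 35 mm; the inner lid's knob stands up through the open collar and 28 mm above it. Nested, its origin is 4 mm above the inner lid's origin. Grasped by the outside of the collar it lifts off alone.
- glass_jar: Closed glass canister of 94 mm diameter, 138 mm tall, bamboo lid, empty; bystander. Origin: centre of its underside.
- mint_mug: Mint plastic mug, 76 mm diameter, 85 mm tall; bystander. Origin: centre of its underside.
- bamboo_spoon: Bamboo spoon, 200 mm long, lying flat; bystander. Origin near its middle.
- salt_mill: Clear salt mill with dark wooden top, 48 mm diameter, 120 mm tall; bystander. Origin: centre of its underside.
- cereal_bowl: Blue cereal bowl, 140 mm diameter, 55 mm tall; bystander. Origin: centre of its underside.

How it is judged (in metres and radians):
On the way, in this order (a step that is already met when the one before it is completed fails the run):
1. the shot cup stands upright on the drawer's floor, let go (z of shot_cup in the frame of drawer_floor between -0.005 and 0.008 m and y of shot_cup in the frame of drawer_floor between -0.08 and 0.08 m and x of shot_cup in the frame of drawer_floor between -0.045 and 0.085 m and angle between shot_cup's own z axis and vertical below 0.2 rad and contact force between the fingers and shot_cup below 0.1 N), for 0.1 s.
2. the drawer is fully shut with the cup standing in it (z of shot_cup in the frame of drawer_floor between -0.005 and 0.008 m and y of shot_cup in the frame of drawer_floor between -0.08 and 0.08 m and x of shot_cup in the frame of drawer_floor between -0.045 and 0.085 m and angle between shot_cup's own z axis and vertical below 0.2 rad and value of joint drawer below 0.005 m), for 0.1 s.
3. both lids sit nested on the canister and the knob has been let go (horizontal distance between inner_lid and canister_mouth below 0.006 m and z of inner_lid in the frame of canister_mouth between -0.014 and -0.007 m and angle between inner_lid's own z axis and vertical below 0.06 rad and z of outer_lid in the frame of inner_lid between 0 and 0.008 m and contact force between the fingers and inner_lid below 0.1 N), for 0.1 s.
At the end, for the whole second after the job is handed in: Outer lid held still, level (0.2 rad), lower edge 60 mm or more over the canister rim, within 60 mm of its axis, touching only the fingers; inner lid seated (6 mm sideways, 4 mm height, 0.06 rad); drawer shut within 5 mm, shot cup upright (0.2 rad) on its floor (all of step 2 and horizontal distance between inner_lid and canister_mouth below 0.006 m and z of inner_lid in the frame of canister_mouth between -0.014 and -0.007 m and angle between inner_lid's own z axis and vertical below 0.06 rad and z of outer_lid in the frame of canister_mouth above 0.06 m and horizontal distance between outer_lid and canister_mouth below 0.06 m and angle between outer_lid's own z axis and vertical below 0.2 rad and contact force between the fingers and outer_lid above 0.5 N and contact force between each of outer_lid, the fingers and inner_lid below 0.05 N and contact force between outer_lid and coffee_stand below 0.05 N and linear speed of outer_lid below 0.03 m/s); the arm keeps its last pose, push and grip.
It fails at once if the outer lid leaves the inner lid while the inner lid is not seated in the canister (distance between outer_lid and inner_lid above 0.015 m and not (horizontal distance between inner_lid and canister_mouth below 0.006 m and z of inner_lid in the frame of canister_mouth between -0.014 and -0.007 m and angle between inner_lid's own z axis and vertical below 0.06 rad)).
It fails at once if the lids are dropped or knocked (inner lid moving fast while nothing holds it) (contact force between the fingers and inner_lid below 0.05 N and contact force between the fingers and outer_lid below 0.05 N and linear speed of inner_lid above 0.35 m/s).
It fails at once if the shot cup is dropped from more than about 13 mm (contact force between the fingers and shot_cup below 0.05 N and linear speed of shot_cup above 0.5 m/s).
It fails at once if a bystander is pushed more than 30 mm from its place (distance of any of glass_jar, mint_mug, bamboo_spoon, salt_mill, cereal_bowl from where it was at the start of the episode above 0.03 m).
It also fails if it takes over 64 s, if anything falls off the work surface, if the arm or the gripper's body presses on something with over 40 N, if the wrist force passes 120 N, or if a joint passes its speed limit or range.

## Working session

There is one attempt and no reset: what is moved stays moved. The work goes in short steps, each a Python script; the robot and the scene stay as the last script left them, time stands still between calls to the robot, and variables do not carry over. Pictures are saved under pics/ and viewed, at most 10 in all, crops included, and the job is handed in when it is done.

```bash
mkdir -p pics
python3 - <<'E'
from bench import robot
import cv2
for n in("scene","top"):
    d=robot.get_image(n);cv2.imwrite(f"pics/{n}0.png",d["img"])
    print(n,d["fovy"],d["cx"],d["cy"],d["eye"],d["orientation"])
print(robot.current_t(),robot.current_eef_rot())
E
```

```text
scene 54.50710074860235 313.1602630770215 197.96531728580308 [1182.85790889  319.3617762   971.51674333] [-2.49470857  0.0055366   2.09666512]
top 54.629354758388274 320.5618005226977 195.3095074374031 [ 524.28100358    2.63227486 1260.45472137] [-3.06884779 -0.00816964 -1.60018579]
0.1 [-3.14004058e+00 -3.45051531e-04  2.77079780e+00]
```

View pics/scene0.png

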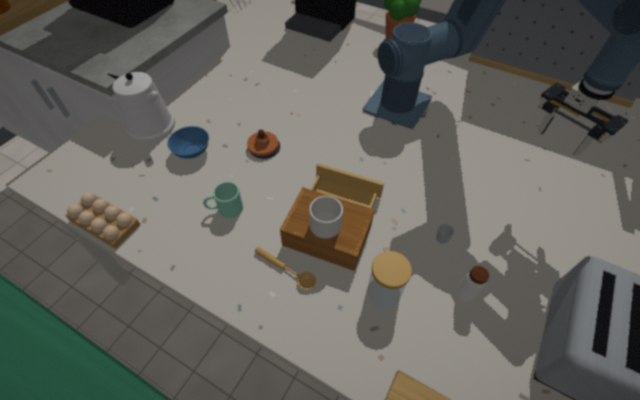

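View pics/top0.png

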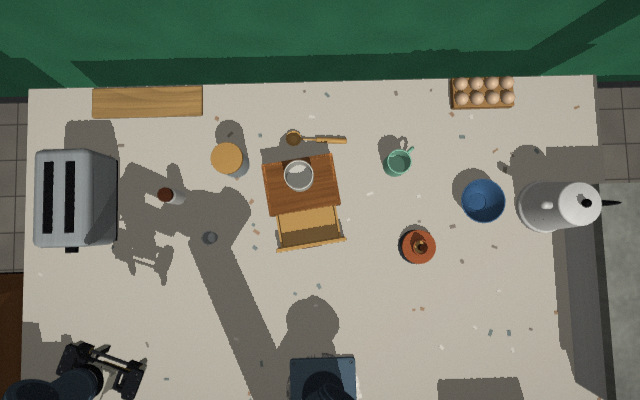

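The scene view shows the stand at (325,225), the lid at (263,145) and the cup at (445,233). In the top view the canister is at (298,176), the drawer front runs (277,250)–(346,239), the lid is at (417,246) and the cup at (210,238). Next I'll zoom in and measure.

```bash
cat > h.py <<'E'
from bench import robot
import numpy as np, cv2
from scipy.spatial.transform import Rotation as R
def ray(d,u,v):
    f=200/np.tan(np.radians(d["fovy"])/2)
    r=R.from_euler('xyz',d["orientation"]).as_matrix()@np.array([(u-d["cx"])/f,(v-d["cy"])/f,1])
    return np.array(d["eye"]),r
def onz(d,u,v,z):
    e,r=ray(d,u,v); return e+r*(z-e[2])/r[2]
def pix(d,p):
    f=200/np.tan(np.radians(d["fovy"])/2)
    c=R.from_euler('xyz',d["orientation"]).as_matrix().T@(np.array(p)-d["eye"]); return c[:2]/c[2]*f+[d["cx"],d["cy"]]
def tri(a,ua,b,ub):
    (e1,r1),(e2,r2)=ray(a,*ua),ray(b,*ub)
    s=np.linalg.lstsq(np.c_[r1,-r2],e2-e1,rcond=None)[0]
    p,q=e1+s[0]*r1,e2+s[1]*r2; return (p+q)/2,np.linalg.norm(p-q)
E
python3 - <<'E'
import cv2,numpy as np
t=cv2.imread('pics/top0.png');s=cv2.imread('pics/scene0.png')
a=cv2.resize(t[130:270,190:350],None,fx=5,fy=5,interpolation=cv2.INTER_CUBIC)[:600]
a=cv2.resize(t[140:260,190:350],None,fx=5,fy=5,interpolation=cv2.INTER_CUBIC)
cv2.imwrite('pics/c1.png',a)
b=cv2.resize(s[115:275,240:460],None,fx=3.6,fy=3.6,interpolation=cv2.INTER_CUBIC)
cv2.imwrite('pics/c2.png',b)
from h import *
for n,im in(('top',t),('scene',s)):
    d=robot.get_image(n)
    hsv=cv2.cvtColor(im,cv2.COLOR_BGR2HSV)
    x0,y0,x1,y1=(390,220,445,275) if n=='top' else (240,120,290,165)
    m=np.zeros(im.shape[:2],np.uint8);m[y0:y1,x0:x1]=((hsv[...,1]>130)&((hsv[...,0]<14)|(hsv[...,0]>172)))[y0:y1,x0:x1]*255
    c=max(cv2.findContours(m,0,2)[0],key=cv2.contourArea)
    e=cv2.fitEllipse(c);print(n,e,cv2.boundingRect(c),onz(d,*e[0],24))
E
```

```text
top ((418.13397216796875, 246.18563842773438), (32.67993927001953, 33.49299621582031), 131.13699340820312) (402, 230, 34, 34) [ 443.10241479 -315.27926955   24.        ]
scene ((262.2803955078125, 143.5059051513672), (23.071693420410156, 29.169864654541016), 83.78815460205078) (248, 131, 30, 25) [ 451.22310224 -312.7725377    24.        ]
```

View pics/c1.png

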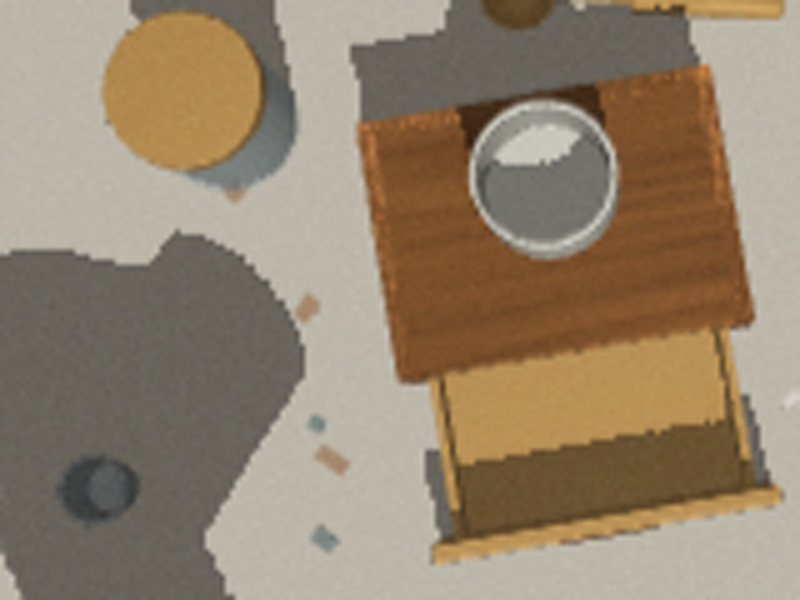

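View pics/c2.png

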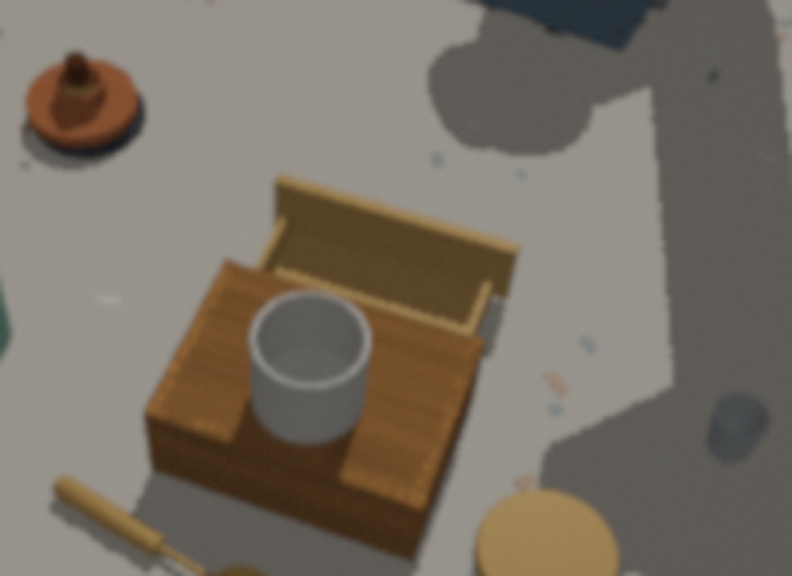

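Zoomed top view: canister rim circle centred at (298.7,174.7). Chest top corners are (261.5,165), (332,153), (340.7,204.3) and (270,216.3). The drawer front's top edge runs (276.5,249)–(345.5,237.5), and the cup is at about (209.5,237.5).

Run:
```python
from h import *
T=robot.get_image("top");S=robot.get_image("scene")
t=lambda x,y:(x/5+190-.4,y/5+140-.4); s=lambda x,y:(x/3.6+240-.36,y/3.6+115-.36)
P=lambda *a:print(a[0],*[np.round(x,1) for x in a[1:]])
P('mouth',onz(T,*t(544,174),160),onz(S,*s(310.5,338),160),*tri(T,t(544,174),S,s(310.5,338)))
C=[onz(T,*t(*c),85) for c in((358,125),(711,65),(754,322),(400,382))]
c=np.mean(C,0);P('chest',c,*C)
for a,b in((0,1),(3,2)):
    v=C[a]-C[b];P('yaw',[np.degrees(np.arctan2(-v[0],v[1]))])
for a,b in((3,0),(2,1)):
    v=C[b]-C[a];P('yaw',[np.degrees(np.arctan2(v[1],v[0]))])
D=[onz(T,*t(*c),74) for c in((433,562),(780,502),(778,487),(432,545))];P('front',*D)
SC=[onz(S,*s(*c),85) for c in((146,412),(415,512),(483,340),(228,262))];P('chestS',*SC)
P('cup rim T',onz(T,*t(95,488),46),'foot?',onz(T,*t(112,487),3))
P('cup rim S',onz(S,*s(742,412),46),'foot',onz(S,*s(732,445),0))
P('knob',*tri(T,(420.3,246.3),S,s(76,60)),onz(S,*s(76,60),75), onz(S,*s(82,100),25))
# masks of cup
for n,d,(x0,y0,x1,y1) in(('top',T,(198,226,224,252)),('scene',S,(432,218,460,250))):
    g=cv2.cvtColor(d["img"],6)[y0:y1,x0:x1];print(n);print(g[::1,::1])
```

```text
mouth [665.9  52.9 160. ] [668.1  53.2 160. ] [666.4  52.7 157.6] 0.7
chest [645.4  49.8  85. ] [708.9 169.2  85. ] [740.  -47.8  85. ] [581.4 -69.   85. ] [551.3 146.6  85. ]
yaw [8.1]
yaw [8.]
yaw [8.1]
yaw [7.6]
front [441.8 130.1  74. ] [471.7 -81.9  74. ] [480.8 -81.   74. ] [452.  130.5  74. ]
chestS [741.6 -45.3  85. ] [716.6 166.9  85. ] [555.4 145.7  85. ] [587.6 -66.2  85. ]Traceback (most recent call last):
  File "<stdin>", line 14, in <module>
  File "<stdin>", line 4, in <lambda>
    return _wrapfunc(a, 'round', decimals=decimals, out=out)
    return _wrapit(obj, method, *args, **kwds)
    result = getattr(arr, method)(*args, **kwds)
numpy._core._exceptions._UFuncNoLoopError: ufunc 'multiply' did not contain a loop with signature matching types (dtype('<U5'), dtype('float64')) -> None
```

Run:
```python
from h import *
T=robot.get_image("top");S=robot.get_image("scene")
a=cv2.resize(T["img"][226:266,398:438],(400,400),interpolation=2)
b=cv2.resize(S["img"][120:165,240:285],(400,400),interpolation=2)
cv2.imwrite('pics/lid.png',np.hstack([a,b]))
```

```text
(no output)
```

View pics/lid.png

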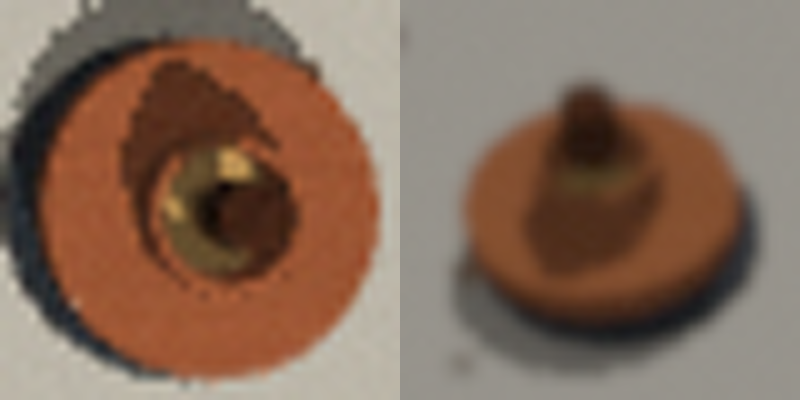

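The zoomed lid shows the knob top at (423.3,246.7) and the ring centre at (418.5,246.4) in the top view; in the scene view the knob top is at about (260.6,130.3).

Run:
```python
from h import *
T=robot.get_image("top");S=robot.get_image("scene")
r=lambda x:np.round(x,1)
print('ringT',r(onz(T,418.5,246.4,25)),'knobT',r(onz(T,423.3,246.7,75)),'knobS',r(onz(S,260.6,130.3,75)),tri(T,(423.3,246.7),S,(260.6,130.3)))
a=cv2.resize(T["img"][226:252,197:223],(400,400),interpolation=2)
b=cv2.resize(S["img"][218:250,430:462],(400,400),interpolation=2)
cv2.imwrite('pics/cup.png',cv2.convertScaleAbs(np.hstack([a,b]),alpha=1.6))
```

```text
ringT [ 442.5 -316.2   25. ] knobT [ 444.4 -317.9   75. ] knobS [ 442.4 -318.8   75. ] (array([ 444.56200921, -317.09357273,   77.57091892]), np.float64(0.15106593232618246))
```

View pics/cup.png

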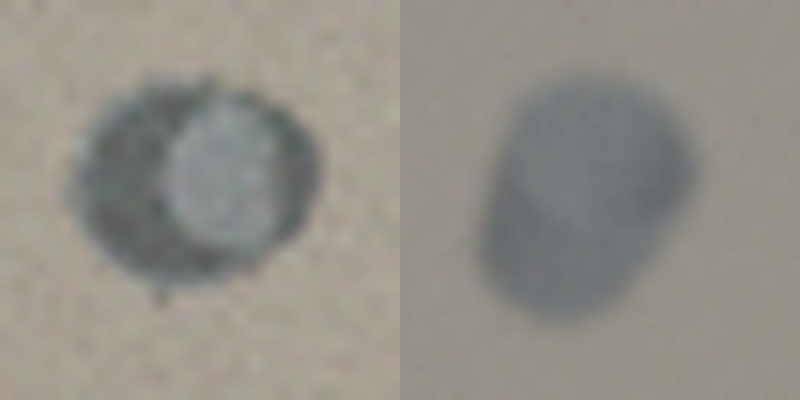

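The cup rim centre is at (208.0,237.2) in the top view and (445.8,229) in the scene view. Go to the cup.

```bash
cat >> h.py <<'E'
PSI=np.radians(7.9)
STAND=np.array([646.,50.2]); MOUTH=np.array([666.,52.9])
ex=np.array([np.cos(PSI),np.sin(PSI)]); ey=np.array([-ex[1],ex[0]])
DOWN=[np.pi,0,PSI]
def st(): print(round(robot.current_t(),2),np.round(robot.current_tcp_pos(),1),np.round(robot.current_contact_force(),1),round(robot.current_gripper_width(),3),np.round(robot.current_finger_force(),1))
E
python3 - <<'E'
from h import *
T=robot.get_image("top");S=robot.get_image("scene")
a=onz(T,208.0,237.2,46);b=onz(S,445.8,229,46);print(a,b)
for p in ([a[0],a[1],120],[512,31,120],[440,24,100],[444,-317,100],[666,53,250]):
    for o in(PSI,PSI+np.pi,PSI-np.pi): 
        q=robot.inverse_kinematics(p,[np.pi,0,o]);print(p[:2],None if q is None else np.round(q,2))
robot.move_ptp([a[0],a[1],110],DOWN);st()
for n in("top","scene"):cv2.imwrite(f"pics/{n}1.png",robot.get_image(n)["img"])
t=cv2.imread("pics/top1.png");s=cv2.imread("pics/scene1.png")
cv2.imwrite("pics/a1.png",np.hstack([cv2.resize(t[200:280,170:250],(400,400)),cv2.resize(s[180:260,400:480],(400,400))]))
E
```

```text
[491.86615097 344.17945582  46.        ] [489.57256467 342.16028068  46.        ]
[np.float64(491.8661509702966), np.float64(344.1794558191364)] [ 0.42  0.43  1.54 -0.    1.17  1.86]
[np.float64(491.8661509702966), np.float64(344.1794558191364)] [ 0.42  0.43  1.54  0.    1.17 -1.28]
[np.float64(491.8661509702966), np.float64(344.1794558191364)] [ 0.42  0.43  1.54  0.    1.17 -1.28]
[512, 31] [-0.16  0.28  1.76 -0.    1.1   1.28]
[512, 31] [-0.16  0.28  1.76  0.    1.1  -1.87]
[512, 31] [-0.16  0.28  1.76  0.    1.1  -1.87]
[440, 24] [-0.2   0.19  1.95 -0.    1.    1.23]
[440, 24] [-0.2   0.19  1.95  0.    1.   -1.91]
[440, 24] [-0.2   0.19  1.95  0.    1.   -1.91]
[444, -317] [-0.82  0.36  1.71 -0.    1.08  0.61]
[444, -317] [-0.82  0.36  1.71  0.    1.08 -2.53]
[444, -317] [-0.82  0.36  1.71  0.    1.08 -2.53]
[666, 53] [-0.09  0.46  1.17 -0.    1.52  1.35]
[666, 53] [-0.09  0.46  1.17  0.    1.52 -1.8 ]
[666, 53] [-0.09  0.46  1.17  0.    1.52 -1.8 ]
2.39 [491.6 344.6 110.2] [-1.1  0.3  0.2] 1.002 0.0
```

View pics/a1.png

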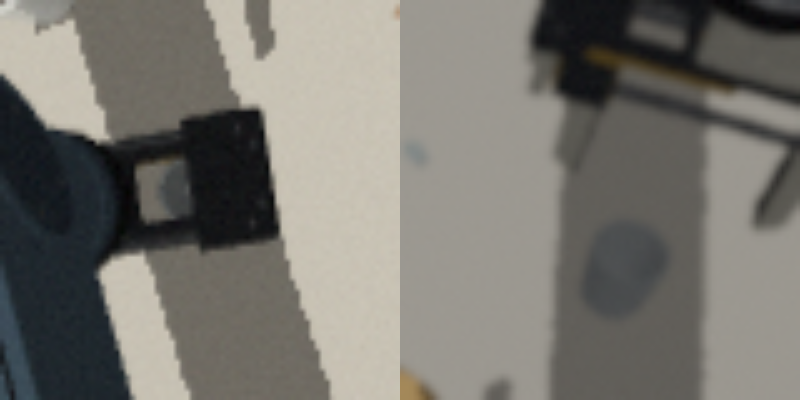

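The open gripper straddles the cup, with a fingertip on each side in the scene view. Descend, grasp, carry and place.

Run:
```python
from h import *
robot.move_linear([490.8,343.2,12],DOWN,speed=100,f_stop=8);st()
robot.move_gripper(0.0);st()
w=robot.current_gripper_width()
if w>0.3:
    p=robot.current_tcp_pos()
    robot.move_linear([p[0],p[1],140],speed=120);st()
    g=STAND-135*ex
    robot.move_ptp([*g,140],DOWN);robot.sleep(.2);st()
    for n in("top","scene"):cv2.imwrite(f"pics/{n}2.png",robot.get_image(n)["img"])
    t=cv2.imread("pics/top2.png");s=cv2.imread("pics/scene2.png")
    cv2.imwrite("pics/a2.png",np.hstack([cv2.resize(t[160:260,260:360],(400,400)),cv2.resize(s[140:240,290:390],(400,400))]))
```

```text
3.62 [491.4 343.5  12.7] [-0.7 -0.4  0.3] 0.997 0.0
4.48 [490.8 343.3  12. ] [ 0.5  0.7 -0.1] 0.459 30.0
5.7 [490.2 343.  139.1] [ 0.1 -0.6 -0.1] 0.458 30.0
7.09 [512.4  32.8 139.9] [ 0.7  0.3 -0.3] 0.453 30.0
```

View pics/a2.png

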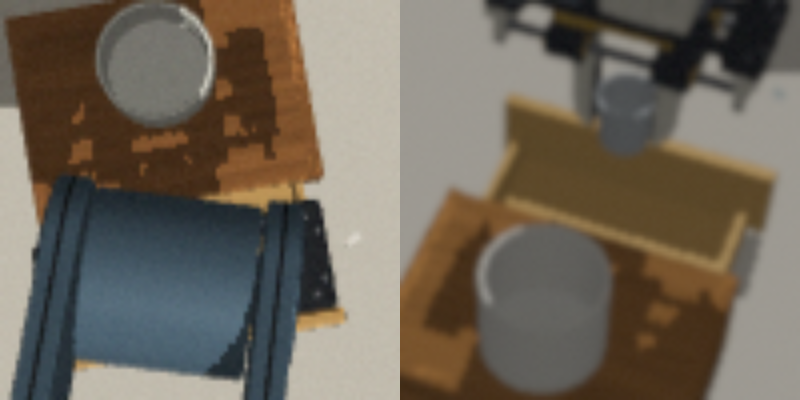

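The cup is held and lies on the drawer's midline. Lower it, release, retreat, then push the drawer shut.

Run:
```python
from h import *
g=STAND-135*ex
robot.move_linear([*g,50],DOWN,speed=100);st()
r=robot.move_linear([*g,26],speed=25,f_stop=4);print(r);st()
robot.move_gripper(0.72);robot.sleep(.25);st()
robot.move_linear([*g,140],speed=120)
t=cv2.imread("pics/top2.png")
for n in("top","scene"):cv2.imwrite(f"pics/{n}3.png",robot.get_image(n)["img"])
f=STAND-235*ex
robot.move_linear([*f,140],speed=200)
robot.move_gripper(0.0)
robot.move_linear([*f,42],speed=120);st()
im=robot.get_image("scene")["img"]
cv2.imwrite("pics/a3.png",cv2.resize(im[130:250,280:400],(600,600)))
```

```text
8.24 [512.8  31.6  50.5] [-0.8  0.1 -0.2] 0.459 30.0
True
9.07 [512.2  31.7  27.9] [-0.8  0.3  4.7] 0.455 30.0
9.94 [511.3  31.8  27.2] [ 0.8 -0.3  0.5] 0.719 0.0
13.88 [413.7  17.8  42.4] [ 0.6 -0.1  1. ] 0.007 0.0
```

View pics/a3.png

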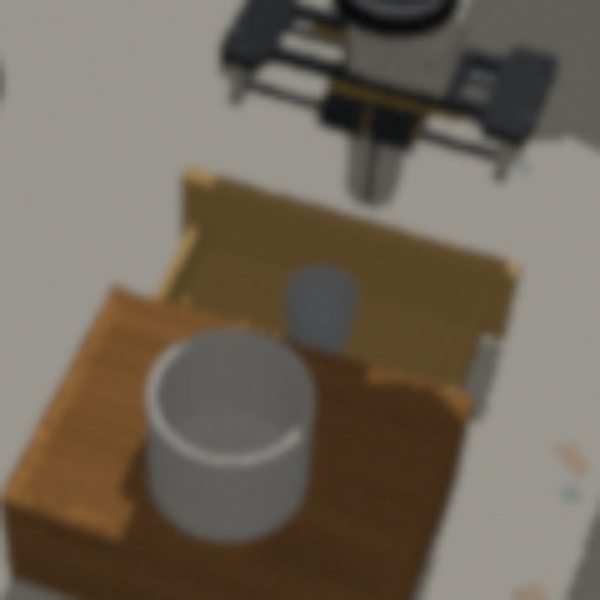

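The cup stands upright in the drawer and the closed gripper is in front of it. Push.

Run:
```python
from h import *
def at(s,z=42): return [*(STAND+s*ex),z]
s=lambda:round(float((np.array(robot.current_tcp_pos()[:2])-STAND)@ex),1)
print(robot.move_linear(at(-200),speed=30,f_stop=8),s());st()
print(robot.move_linear(at(-120),speed=45,f_stop=12),s());st()
print(robot.move_linear(at(-75),speed=30,f_stop=12),s());st()
print(robot.move_linear(at(s()+4),speed=15,f_stop=15),s());st()
robot.sleep(.2)
robot.move_linear(at(-160),speed=120)
im=robot.get_image("top")["img"];im2=robot.get_image("scene")["img"]
cv2.imwrite("pics/a4.png",np.hstack([cv2.resize(im[150:270,250:370],(400,400)),cv2.resize(im2[150:270,270:390],(400,400))]))
```

```text
False -200.3
15.24 [447.6  22.7  41.9] [-1.1 -0.1 -1.1] 0.006 0.3
False -119.9
17.17 [527.3  33.6  42.1] [-1.2  0.2  0.9] 0.007 0.4
True -100.6
17.98 [546.4  36.5  41.5] [-0.5  0.5 -0.3] 0.006 0.0
True -100.9
18.36 [546.   36.7  40.9] [-0.1  0.7 -1.1] 0.003 0.0
```

View pics/a4.png

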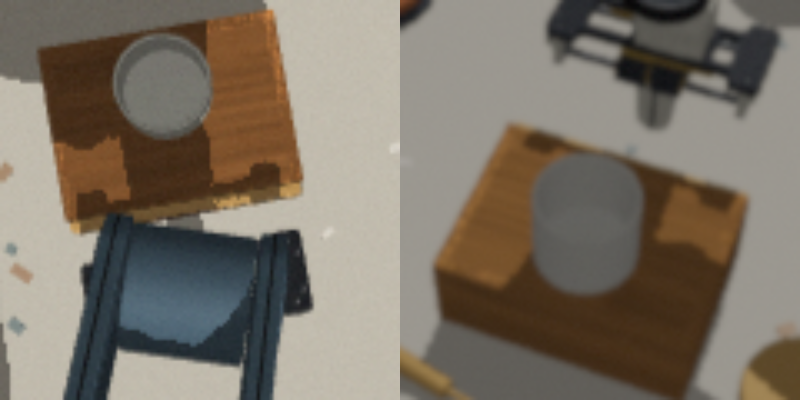

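The drawer stopped hard twice with the fingers at s = -100.6, which puts the front face at about -92, so it is shut, and both views agree. That used my last picture, so from here I rely on numbers. Go to the lid.

```bash
cat >> h.py <<'E'
def copper(n,box):
    d=robot.get_image(n);im=d["img"];h=cv2.cvtColor(im,cv2.COLOR_BGR2HSV);x0,y0,x1,y1=box
    m=np.zeros(im.shape[:2],np.uint8);m[y0:y1,x0:x1]=((h[...,1]>130)&((h[...,0]<10)|(h[...,0]>172)))[y0:y1,x0:x1]*255
    m=cv2.morphologyEx(m,cv2.MORPH_OPEN,np.ones((2,2)))
    p=np.vstack(cv2.findContours(m,0,1)[0]).reshape(-1,2);return d,p
E
python3 - <<'E'
from h import *
robot.move_linear([*(STAND-190*ex),150],speed=200)
robot.move_gripper(1.0)
robot.move_ptp([443.5,-317.3,120],DOWN);st()
print(robot.move_linear([443.5,-317.3,50.5],speed=60,f_stop=6));st()
robot.move_gripper(0.0);st()
robot.sleep(.2);st()
p=robot.current_tcp_pos()
robot.move_linear([443.5,-317.3,70],speed=30);robot.sleep(.2);st()
d,q=copper("scene",(230,90,300,170));print('scene lid bbox',q.min(0),q.max(0))
d,q=copper("top",(380,220,450,280));print('top lid bbox',q.min(0),q.max(0))
E
```

```text
22.77 [ 443.8 -316.2  120. ] [-0.8  0.2 -0. ] 0.998 0.0
False
24.07 [ 443.8 -317.6   50.9] [ 0.1  0.6 -0.3] 0.999 0.0
25.18 [ 443.5 -317.3   50.5] [-0.2  0.3  0.3] 0.231 30.0
25.38 [ 443.5 -317.3   50.5] [-0.9 -0.3 -0.3] 0.231 30.0
26.38 [ 443.4 -317.2   69.8] [ 0.4  0.1 -2.7] 0.231 30.0Traceback (most recent call last):
  File "<stdin>", line 10, in <module>
  File "h.py", line 26, in copper
    p=np.vstack(cv2.findContours(m,0,1)[0]).reshape(-1,2);return d,p
      ~~~~~~~~~^^^^^^^^^^^^^^^^^^^^^^^^^^^^
    return _nx.concatenate(arrs, 0, dtype=dtype, casting=casting)
           ~~~~~~~~~~~~~~~^^^^^^^^^^^^^^^^^^^^^^^^^^^^^^^^^^^^^^^
ValueError: need at least one array to concatenate
```

The lid is held: width 21.5 mm and about 2 N of extra weight. Carry it above the canister and measure there with a looser mask.

Run:
```python
from h import *
robot.move_linear([443.5,-317.3,240],speed=120)
robot.move_linear([*MOUTH,240],DOWN,speed=160);robot.sleep(.5);st()
p=robot.current_tcp_pos()
# predicted skirt silhouette for lid on the tool axis, outer origin at TCP-38
a=np.linspace(0,2*np.pi,180)
for n in("scene","top"):
    d=robot.get_image(n);cv2.imwrite(f"pics/{n}5.png",d["img"])
    pr=np.array([pix(d,[p[0]+54*np.cos(t),p[1]+54*np.sin(t),p[2]-38+h]) for t in a for h in(0,13)])
    print(n,'pred',pr.min(0).round(1),pr.max(0).round(1))
    x0,y0=(pr.min(0)-8).astype(int);x1,y1=(pr.max(0)+8).astype(int)
    b,g,r=[d["img"][...,k].astype(float) for k in range(3)]
    m=(((r>1.6*g)&(r>2*b)&(r>25))[y0:y1,x0:x1]*255).astype(np.uint8)
    m=cv2.morphologyEx(m,cv2.MORPH_OPEN,np.ones((2,2)))
    for k in m[::2]:print(''.join('#' if v else '.' for v in k))
    print('crop',x0,y0)
```

```text
31.35 [666.   52.9 240. ] [-0.  -0.2 -2.6] 0.228 30.0
scene pred [304.7 178. ] [348.7 216. ]
............................................................
............................................................
............................................................
............................................................
............................................................
............................................................
............................######..........................
............................######..........................
.................###........######..........................
...............#####.........#####..........####............
.............#########.......#####...........#####..........
...........#############......###..........########.........
...........#############.................##########.........
...........###############.............#############........
..........##################.......#################........
..........##########################################........
...........####################
[... 1598 characters left out ...]
...
........................................................
........................................................
.........................####.#########.................
......................#################.................
.............##########################.................
..............#########################.................
................#######################.................
...................####################.................
.....................##############.##..................
........................................................
........................................................
........................................................
crop 269 144
```

The lid silhouette matches the predicted tool-axis position to within a pixel. Lower it gently.

Run:
```python
from h import *
m=[666.8,53.0]
robot.move_linear([*m,207],DOWN,speed=60);robot.sleep(.2);st()
print(robot.move_linear([*m,190],speed=15,f_stop=4));st()
robot.sleep(.2);st();print(robot.current_ft_torque())
```

```text
32.35 [667.1  53.  207.6] [ 0.1  0.  -1.5] 0.23 30.0
True
33.24 [666.7  53.  192.5] [0.1 0.6 5.8] 0.228 30.0
33.44 [666.7  53.  192.5] [ 0.3 -0.   6.2] 0.23 30.0
[-0.01051132  0.26605644  0.05887569]
```

It stopped at TCP 192.5 mm, exactly the seated height. Release, go down around the collar, grip and lift.

Run:
```python
from h import *
m=[666.7,53.0]
robot.move_gripper(0.9);robot.sleep(.4);st()
r=robot.move_linear([*m,171],DOWN,speed=30,f_stop=4);st();print(r)
if not r:
    robot.move_gripper(0.0);robot.sleep(.2);st()
    if .45<robot.current_gripper_width()<.62:
        robot.move_linear([*m,180],speed=15);robot.sleep(.2);st()
```

```text
34.94 [665.7  53.1 190.8] [-0.3  0.1  0.3] 0.902 0.0
35.75 [666.8  53.  171.1] [ 0.  -0.5 -0.4] 0.903 0.0
False
36.6 [666.7  53.  171.1] [ 0.2 -0.9  0.1] 0.538 30.0
37.55 [666.6  53.  179.9] [ 0.1  0.7 -1.5] 0.533 30.0
```

Run:
```python
from h import *
m=[666.7,53.0]
robot.move_linear([*m,267],DOWN,speed=50);robot.sleep(.6);st()
for n in("scene","top"):
    d=robot.get_image(n);cv2.imwrite(f"pics/{n}6.png",d["img"])
d=robot.get_image("scene");p=[666.7,53]
# flange of the inner lid should show (bamboo) on canister rim; sample colours at its visible edge and on knob
for z,rr in((165,30),(164,40),(203,0),(211,0)):
    print(z,rr,[d["img"][tuple(pix(d,[p[0]+rr*np.cos(t),p[1]+rr*np.sin(t),z]).round().astype(int)[::-1])].tolist() for t in(-.5,.26,1.)])
b,g,r=[d["img"][...,k].astype(float) for k in range(3)]
a=np.linspace(0,2*np.pi,180)
pr=np.array([pix(d,[p[0]+54*np.cos(t),p[1]+54*np.sin(t),250+h]) for t in a for h in(0,13)]);print(pr.min(0),pr.max(0))
k=(((r>1.6*g)&(r>2*b)&(r>25))[150:230,280:370]*255).astype(np.uint8);k=cv2.morphologyEx(k,2,np.ones((2,2)))
x=cv2.connectedComponentsWithStats(k)[2];print(x[x[:,4]>40]+[280,150,0,0,0])
```

```text
40.04 [666.7  53.  267. ] [-0.1 -0.  -1. ] 0.532 30.0
165 30 [[48, 83, 105], [44, 75, 95], [53, 88, 111]]
164 40 [[42, 73, 94], [43, 73, 94], [46, 79, 100]]
203 0 [[56, 92, 149], [56, 92, 149], [56, 92, 149]]
211 0 [[47, 77, 127], [47, 77, 127], [47, 77, 127]]
[304.09857662 165.55612178] [349.97677123 204.4586218 ]
[[ 280  150   90   80 6386]
 [ 318  169   19   12  160]
 [ 306  179   43   26  654]]
```

The bamboo flange colour shows where the seated inner lid should be, and the copper lid is at its predicted raised position. Hand in.

```bash
python3 -c "
from bench import robot
print(robot.hand_in(),robot.current_t())"
```

```text
the job is handed in; nothing more can be done
the job is handed in; nothing more can be done
```

I handed the job in at about 40 s of the 64 s, and no verdict came back. The cup is in the shut drawer, the inner lid is seated, and the outer lid is held level about 9 cm above the canister. I checked the lid steps only by force, gripper width and pixel colours, since my ten pictures were used up.

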